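Lay the panel down in the paint box and shut the lid

TASK

In the open paint box on the workbench a small wooden panel stands on end. With the fingers, push it over so that it lies flat on its back in the box, patterned face up, and then push the raised lid over and down until the box is fully shut. Only push, without lifting the panel, and leave the little pot in the box and the other things on the bench where they are.

Things in the scene. Friction and masses are not known exactly. Their poses are not given: they have to be found in the camera images.
- box: wooden paint box, fixed: 160 (x) by 220 (y) by 45 mm high, walls and floor 5 mm, a 5 mm divider along x at y = 0, as high as the walls: two open compartments side by side, each 150 (x) by 102 mm (y) inside. Origin: centre of the underside; x points from the front wall to the hinge wall, z up. Place and yaw vary
- panel: light wooden panel 20 (x) by 60 (y) by 90 mm (z), about 0.12 kg, standing loose on the box floor (top 95 mm above the bench) in either compartment, 12 to 28 mm behind the front wall: there is room to fall towards the hinge wall only. Origin: centre of its foot, z to its other end. The -x face has a raised round pattern (2 to 3 mm) and looks to the front wall (yaw within 0.1 of the box's)
- panel_face (a point): middle of the panel's patterned face (from the panel's origin: x -10, z +45 mm)
- panel_back (a point): middle of the panel's plain back (from the panel's origin: x +10, z +45 mm)
- lid (a joint): angle of the box lid, rad: 0 = shut flat on the walls, 1.57 = upright, stop at 1.95; it starts open at 1.65 to 1.85, leaning back past upright. The hinge is stiff (0.3 N m of friction, 2 to 4 N at the edge): the lid stays at any angle and must be pushed all the way down
- lid_hinge (a point): middle of the lid's hinge axis, on the top of the box's hinge wall (in the box: x +80, y 0, z +45 mm); the axis runs along the box's y
- lid_edge (a point): middle of the lid's free edge, on its outer (upper when shut) face. The lid is a plain board 160 mm from hinge to edge, 220 mm wide and 8 mm thick, without handle; its inner face lies in the plane through the hinge axis, its outer face 8 mm from it
- pot: small closed grey metal pot, 40 mm diameter, 30 mm high, in the compartment without the panel; origin: centre of its underside, z up. To be left alone; it fits under the shut lid
- inkstick: black ink stick 90 (x) by 22 by 12 mm lying beside the box; origin: centre of its underside. To be left alone
- jar: amber glass jar with a brass lid, 56 mm diameter, 85 mm high, beside the box; origin: centre of its underside, z up. To be left alone
- seal: flat wooden seal, 44 mm diameter, 22 mm high, beside the box; origin: centre of its underside. To be left alone
- bottle: black bottle, 72 mm diameter, 160 mm high, far to the right; origin: centre of its underside, z up. To be left alone
- tin: paint tin, 90 mm diameter, 110 mm high, far to the left; origin: centre of its underside, z up. To be left alone
- knife: palette knife 200 mm long, lying to the left along its x axis; origin: under its middle. To be left alone
- saucer: white saucer, 120 mm diameter, 18 mm high, to the right; origin: centre of its underside. To be left alone
There are look-alikes about, which are no part of the job. What is shaped like the panel but orange or pink is not meant.

How it is judged:
On the way, in this order (a step that is already met when the one before it is completed fails the run):
1. the panel lies flat on its back in the box, patterned face up, while the lid is still open (height (world z) of panel_back below 0.012 m and height (world z) of panel_face between 0.02 and 0.032 m and x of panel_back in the frame of box between -0.08 and 0.08 m and y of panel_back in the frame of box between -0.11 and 0.11 m and value of joint lid above 0.6 rad), for 0.2 s.
2. the lid is pushed shut over it (height (world z) of panel_back below 0.012 m and height (world z) of panel_face between 0.02 and 0.032 m and x of panel_back in the frame of box between -0.08 and 0.08 m and y of panel_back in the frame of box between -0.11 and 0.11 m and value of joint lid below 0.04 rad), for 0.2 s.
At the end, for the whole second after the job is handed in: the panel lies at rest in the box, patterned face up, flat on the floor (middle of its back below 12 mm, middle of its face 20 to 32 mm above the bench); the lid is shut to within 0.04 rad (6 mm at its edge); the pot and the other things are within 30 mm of where they began (all of step 2 and linear speed of panel below 0.02 m/s and distance of each of pot, inkstick, jar, seal, bottle, tin, knife, saucer from where it was at the start of the episode below 0.03 m); the robot touches nothing.
It fails at once if the panel is lifted: its foot rises more than 40 mm above the bench (height (world z) of panel above 0.04 m).
It fails at once if the pot is lifted (height (world z) of pot above 0.03 m).
It fails at once if one of the other things is shifted by more than 30 mm (distance of any of pot, inkstick, jar, seal, bottle, tin, knife, saucer from where it was at the start of the episode above 0.03 m).
It fails at once if a pot, jar, bottle or tin is tipped (angle between any of pot, jar, bottle, tin's own z axis and vertical above 0.5 rad).
It also fails if it takes over 51 s, if anything falls off the work surface, if the arm or the gripper's body presses on something with over 40 N, if the wrist force passes 120 N, or if a joint passes its speed limit or range.

ROBOT

A 6-joint arm with a two-finger parallel gripper is mounted at the origin on the work surface. World frame = base frame: x ahead of the robot, y to its left, z up, the work surface at z = 0. Lengths are in m, angles in rad, forces in N, time in s.
With the tool pointing down it reaches from about 0.35 to 0.775 m from the base axis. Payload 7.3 kg.
Tool frame: the origin (TCP) lies between the finger pads; the fingertips stand 14 mm ahead of it and the grasp point (between the pads) lies 5 mm behind it; z points along the fingers, y is the line along which they close (so a half turn about z gives the same grasp; the last joint's range is limited). The gripper opens to 92 mm and grips with 3 to 60 N. Pads are 19 mm wide; open, the fingers measure 130 mm over their backs; the gripper's body (75 mm by 190 mm) begins 47 mm behind the grasp point.
Start: joints at [1.016, 0.342, 1.524, -0, 1.275, -0.146], TCP at [0.209, 0.482, 0.241] pointing down, gripper open.
Joint ranges: [-2.53, 2.53], [-0.77, 2.02], [0.04, 2.7], [-1, 4.14], [0.28, 2.66], [-3.11, 3.11]. Speed limits (rad/s): [2.57, 2.57, 3.14, 3.14, 3.14, 3.14].

INTERFACE

Orientations are given as [roll, pitch, yaw] about the fixed x, y, z axes, in that order (R = Rz(yaw) Ry(pitch) Rx(roll)).
In Python, from cell import robot, eyes gives the robot as it stands. The module is installed in compiled form; this text tells all that it offers.
- The arm moves only by the shell command python3 -m handwheel 'ROWS' [FORCE]. ROWS is JSON, one flat list of numbers, 5 for each row, row after row: the shift along the world's x, y, z in mm, then the turn about the world's z in rad, then the opening, from 0 (shut) to 1 (fully open). In form: [x, y, z, spin, jaw, x, y, z, spin, jaw, ...]. A call has 1 to 8 rows; each row shifts and turns the commanded pose from where the row before left it; what a row does not reach is not made up. A row lasts 1/10 s, in which the tool goes at most 50 mm and 8.59 degrees, less where a joint would pass 70% of its speed; a pose out of reach is approached as far as the arm can. A call with a gripper value outside its range is refused whole. The fingers move at their own pace and stop on an object; FORCE is the grip in N (left out, the last holds). Time passes only in rows, so rows that do not move let the fingers close. It gives the time, the measured TCP pose, the force, the opening and the grip force at its end, in the units of the state.
- robot.observe(): the state, without advancing time (a new reading comes with each control period).
- eyes.read_camera(name): name is "scene" or "top" or "wrist"; returns (picture, depth): 400x640x3 uint8, blue, green, red; 400x640 float32, m along the optical axis (not along the pixel's ray), 0 where there is no reading.
- eyes.calibration(name): a dict with "fx", "fy", "cx", "cy" (pixels), "dist_coeffs" ([k1, k2, p1, p2, k3] as OpenCV has them; the pictures are not rectified), "world_to_cam" (4x4, takes a point from world to camera coordinates). Camera axes: x right, y down, z forward; pixel columns grow to the right and rows downward; lengths in m; the calibration is good to about 2 mm. A picture is of the moment at which its call begins: read the wrist's pose just before it. calibration takes no time and is no camera call; for the wrist camera it gives the pose at the moment of the call.
- robot.hand_in(): hands the job in; it is judged then, once.
The state is a dict: "time": time; "qpos": joint angles; "qvel": joint speeds; "joint_efforts": joint torques, N m; "tool_pos": TCP position; "tool_rot": TCP orientation; "contact_force": force on the tool from outside, world axes, zero at the start; "torque": the same for the moment, N m; "opening": finger opening in m; "grip_force": force on a finger pad.
Only numpy, scipy, OpenCV 4.12 (cv2) and the standard library are available. Lean on these libraries where they do the work, as an engineer would, in place of code of your own. Each camera call takes 0.05 s, during which the arm holds its last target. There are 200 camera calls.

## Working session

There is one attempt and no reset: what is moved stays moved. The work goes in short steps, Python scripts to look and compute and a shell command to move; the robot and the scene stay as the last step left them, time stands still between calls to the robot, and variables do not carry over. Pictures are saved under pics/ and viewed, at most 10 in all, crops included, and the job is handed in when it is done.

```bash
mkdir -p pics; cat > h.py <<'E'
import numpy as np, cv2
from cell import robot, eyes
def pts(name):
    c=eyes.calibration(name); im,d=eyes.read_camera(name)
    K=np.array([[c["fx"],0,c["cx"]],[0,c["fy"],c["cy"]],[0,0,1]]); D=np.array(c["dist_coeffs"])
    v,u=np.mgrid[0:400,0:640]
    n=cv2.undistortPoints(np.stack([u,v],-1).reshape(-1,1,2).astype(np.float64),K,D).reshape(400,640,2)
    T=np.linalg.inv(np.array(c["world_to_cam"]))
    P=np.dstack([n*d[...,None],d])@T[:3,:3].T+T[:3,3]
    P[d==0]=np.nan
    return im,d,P
E
python3 - <<'E'
from h import *
s=robot.observe();print(s["time"],s["tool_pos"],s["tool_rot"])
for n in("scene","top"):
    im,d,P=pts(n); np.savez(f"{n}0.npz",im=im,P=P); cv2.imwrite(f"pics/{n}0.png",im)
    print(n,np.linalg.inv(np.array(eyes.calibration(n)["world_to_cam"]))[:3,3])
E
```

```text
0.0 [0.20847101 0.48140855 0.24003851] [-3.14004947e+00 -2.19324886e-04  2.73278126e+00]
scene [ 1.15513439 -0.41130908  1.22518774]
top [0.34773227 0.0142413  1.34687455]
```

View pics/top0.png

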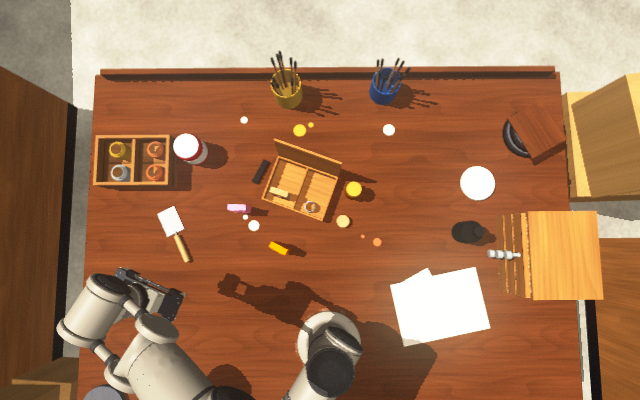

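View pics/scene0.png

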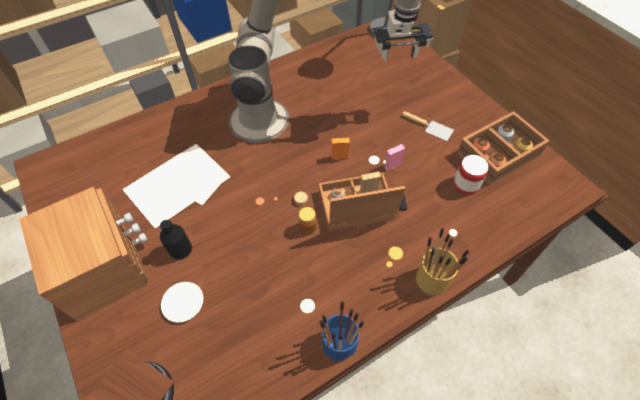

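The top view shows the box around (303,187), with its lid up along (308,150). There are three panel-shaped things: light wood in the box at (281,192), pink on the bench at (236,208) and orange on the bench at (279,248). The light one in the left compartment fits the description. The pot is at (312,207), the jar at (354,189), the seal at (343,221) and the ink stick at (260,172). Next I'll crop to confirm and measure.

```bash
python3 - <<'E'
from h import *
z=np.load("top0.npz");im,P=z["im"],z["P"]
y0,y1,x0,x1=125,255,220,380
cv2.imwrite("pics/crop.png",cv2.resize(im[y0:y1,x0:x1],None,fx=4.5,fy=4.5,interpolation=cv2.INTER_CUBIC))
for (u,v) in [(303,187),(279,193),(260,172),(354,189),(343,221),(312,207),(240,207),(279,248),(190,148)]: print(u,v,P[v,u].round(3))
roi=np.zeros(P.shape[:2],bool);roi[135:230,255:345]=1
def rect(m,n):
    q=P[m][:,:2]*1000; r=cv2.minAreaRect(q.astype(np.float32)); print(n,m.sum(),np.round(r[0],1),np.round(r[1],1),round(r[2],1),q.mean(0).round(1))
Z=P[...,2]
def big(m):
    n,l,st,c=cv2.connectedComponentsWithStats(m.astype(np.uint8)); return l==1+np.argmax(st[1:,4])
rect(big(roi&(Z>.037)&(Z<.05)),"rim")
m=roi&(Z>.086)&(Z<.103)&(np.mgrid[0:400,0:640][0]>178)
rect(big(m),"paneltop")
m=roi&(Z>.07)&(np.mgrid[0:400,0:640][0]<178); 
rect(big(m&(Z>.185)),"lid top"); print(np.nanmax(Z[roi]))
q=P[m];c=q.mean(0);n=np.linalg.svd(q-c,full_matrices=False)[2][2];print("lid plane",c.round(3),n.round(3))
E
```

```text
303 187 [0.534 0.085 0.005]
279 193 [0.502 0.159 0.096]
260 172 [0.587 0.235 0.016]
354 189 [ 0.515 -0.088  0.087]
343 221 [ 0.413 -0.054  0.025]
312 207 [0.463 0.053 0.008]
240 207 [0.457 0.286 0.094]
279 248 [0.323 0.158 0.091]
190 148 [0.651 0.449 0.113]
rim 124 [490.6  61.8] [135.1 114.1] 69.6 [455.8  52.7]
paneltop 126 [506.6 158.9] [60.  21.9] 70.9 [506.5 158.7]
lid top 304 [616.6  60. ] [218.5  10.4] 69.5 [615.   59.2]
0.2109806555133844
lid plane [0.61  0.061 0.153] [-0.932  0.348  0.099]
```

View pics/crop.png

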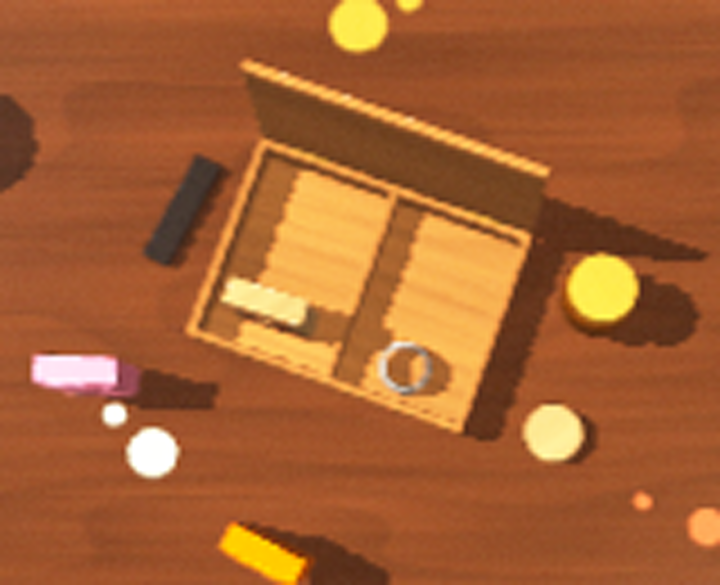

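The crop confirms it: light panel at top px (281,192) in the box's left (+y) compartment, and the grey pot at (311,207) in the right one. The panel's top measures 60 × 22 mm at z = 0.095, as described. The lid plane gives a box yaw of about -0.355 and a lid angle of about 1.67. I'll cross-check with the box corners and start the approach.

```bash
python3 - <<'E'
from h import *
c=eyes.calibration("top");K=np.array([[c["fx"],0,c["cx"]],[0,c["fy"],c["cy"]],[0,0,1]])
T=np.linalg.inv(np.array(c["world_to_cam"]))
uv=np.array([[190,330],[463,430],[530,238],[263,145]])/4.5+[220,125]-.4
n=cv2.undistortPoints(uv.reshape(-1,1,2),K,np.array(c["dist_coeffs"])).reshape(-1,2)
r=np.c_[n,np.ones(4)]@T[:3,:3].T
W=T[:3,3]+r*((.045-T[2,3])/r[:,2])[:,None]
print(W.round(3),[np.linalg.norm(W[i]-W[i-1]).round(3) for i in range(4)])
o=W.mean(0);e=W[2]+W[3]-W[0]-W[1];a=np.arctan2(e[1],e[0]);print("centre",o,"yaw",a)
R=np.array([[np.cos(a),np.sin(a)],[-np.sin(a),np.cos(a)]])
print("panel in box",R@(np.array([.5066,.1589])-o[:2]),"lidtop",R@(np.array([.6166,.060])-o[:2]))
E
python3 -m handwheel '[20,-25,0,0.05,0,35,-40,0,0,0,35,-40,0,0,0,35,-40,0,0,0,35,-40,0,0,0,35,-40,0,0,0,35,-40,0,0,0,30,-40,0,0,0]' 10
```

```text
[[ 0.492  0.223  0.045]
 [ 0.415  0.017  0.045]
 [ 0.561 -0.035  0.045]
 [ 0.634  0.168  0.045]] [np.float64(0.152), np.float64(0.22), np.float64(0.155), np.float64(0.217)]
centre [0.5256074  0.09321709 0.045     ] yaw -0.3545273342500282
panel in box [-0.04062697  0.05499977] lidtop [0.09686505 0.00043648]
time: 0.9
tool_pos: [0.4573, 0.1893, 0.2405]
tool_rot: [3.142, -0.0, 2.783]
contact_force: [0.6, 1.7, -1.3]
opening: 0.0327
grip_force: 0.0
```

```bash
python3 -m handwheel '[10,-16,0,0,0,0,0,0,0,0,0,0,-40,0,0,0,0,-40,0,0,0,0,-40,0,0,0,0,-28,0,0,0,0,0,0,0,0,0,0,0,0]'
```

```text
time: 1.7
tool_pos: [0.4659, 0.1758, 0.0932]
tool_rot: [-3.142, -0.001, 2.784]
contact_force: [1.1, 0.2, 0.3]
opening: 0.0004
grip_force: 0.0
```

```bash
python3 - <<'E'
from h import *
im,d,P=pts("wrist");cv2.imwrite("pics/w1.png",im)
E
```

```text
(no output)
```

View pics/w1.png

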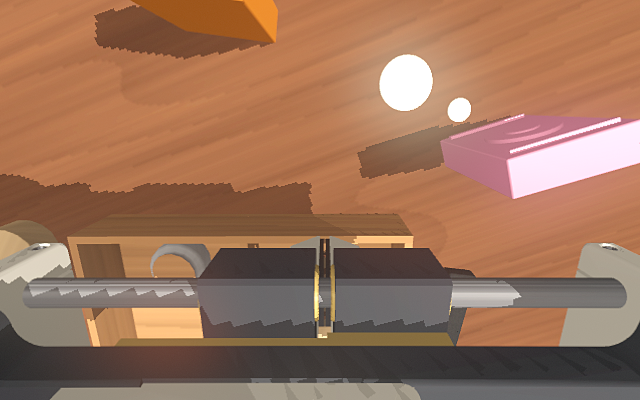

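The wrist view shows the shut fingers at (325,290), above the front wall, with the bench things clear of them and the panel hidden behind. Now I'll push along the box's +x.

```bash
python3 -m handwheel '[4.7,-1.7,0,0,0,4.7,-1.7,0,0,0,4.7,-1.7,0,0,0,4.7,-1.7,0,0,0,4.7,-1.7,0,0,0,4.7,-1.7,0,0,0,4.7,-1.7,0,0,0,4.7,-1.7,0,0,0]'; python3 - <<'E'
from h import *
z=pts("scene")[0];cv2.imwrite("pics/s1.png",cv2.resize(z[120:260,260:460],None,fx=4,fy=4,interpolation=cv2.INTER_CUBIC))
E
```

```text
time: 2.55
tool_pos: [0.5042, 0.1612, 0.0927]
tool_rot: [3.142, -0.0, 2.783]
contact_force: [-0.3, -0.6, -0.2]
opening: 0.0005
grip_force: 0.0
```

View pics/s1.png

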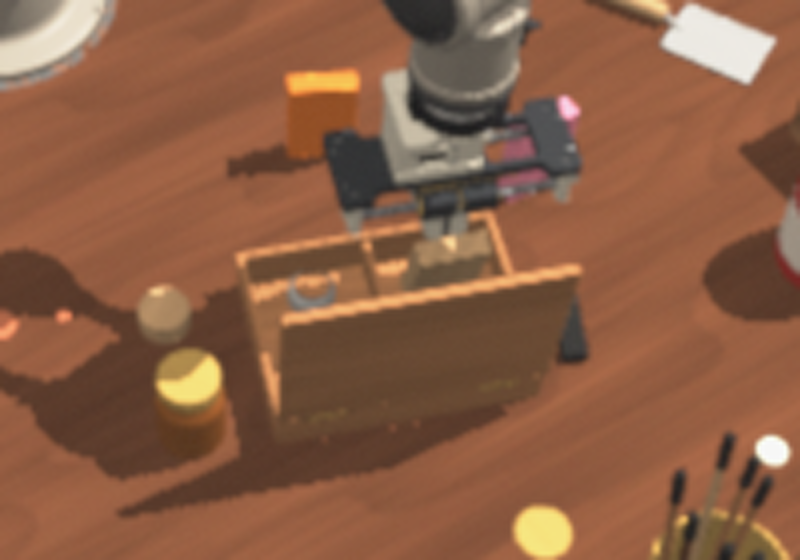

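The view shows the panel at (450,255) still upright, with the fingers against its top and the lid open. I'll keep pushing.

```bash
python3 -m handwheel '[4.7,-1.7,0,0,0,4.7,-1.7,0,0,0,4.7,-1.7,0,0,0,4.7,-1.7,0,0,0,4.7,-1.7,0,0,0,4.7,-1.7,0,0,0,0,0,0,0,0,0,0,0,0,0]'; python3 - <<'E'
from h import *
z=pts("scene")[0];cv2.imwrite("pics/s2.png",cv2.resize(z[120:260,260:460],None,fx=4,fy=4,interpolation=cv2.INTER_CUBIC))
E
```

```text
time: 3.4
tool_pos: [0.532, 0.1511, 0.0926]
tool_rot: [-3.142, -0.0, 2.783]
contact_force: [-0.2, 0.5, 1.0]
opening: 0.0005
grip_force: 0.0
```

View pics/s2.png

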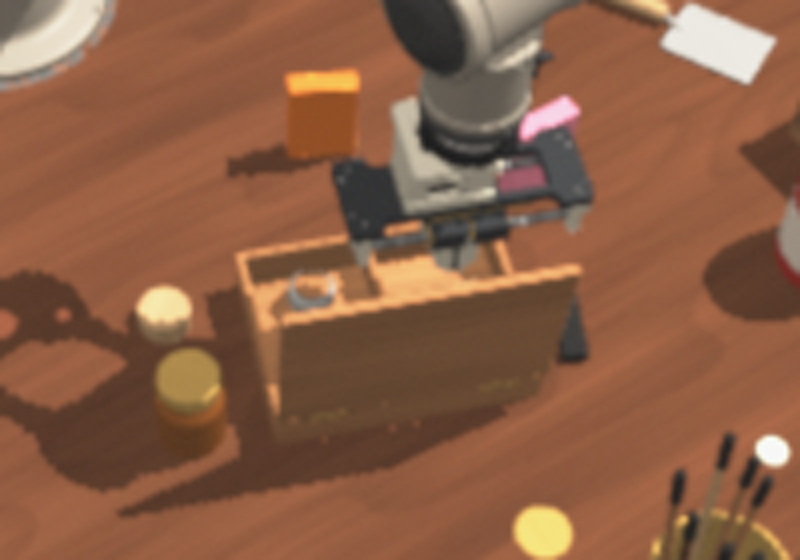

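The panel has dropped out of sight into the box, and the fingers are free at (455,255). I'll rise, cross over the lid, then check from above that the panel lies flat.

```bash
python3 -m handwheel '[0,0,45,0,0,0,0,45,0,0,0,0,45,0,0,0,0,35,0,0,30,-25,0,0,0,35,-30,0,0,0,35,-30,0,0,0,30,-23,0,0,0]'; python3 -m handwheel '[0,0,0,0,0,0,0,0,0,0]'; python3 - <<'E'
from h import *
im,d,P=pts("top");np.savez("top1.npz",im=im,P=P)
cv2.imwrite("pics/t1.png",cv2.resize(im[125:255,220:380],None,fx=4.5,fy=4.5,interpolation=cv2.INTER_CUBIC))
E
```

```text
time: 4.25
tool_pos: [0.6631, 0.0415, 0.2627]
tool_rot: [-3.141, 0.0, 2.782]
contact_force: [0.6, 0.9, 0.1]
opening: 0.0003
grip_force: 0.0
time: 4.45
tool_pos: [0.6619, 0.0428, 0.2617]
tool_rot: [-3.141, -0.002, 2.782]
contact_force: [-0.1, 0.7, -0.1]
opening: 0.0002
grip_force: 0.0
```

View pics/t1.png

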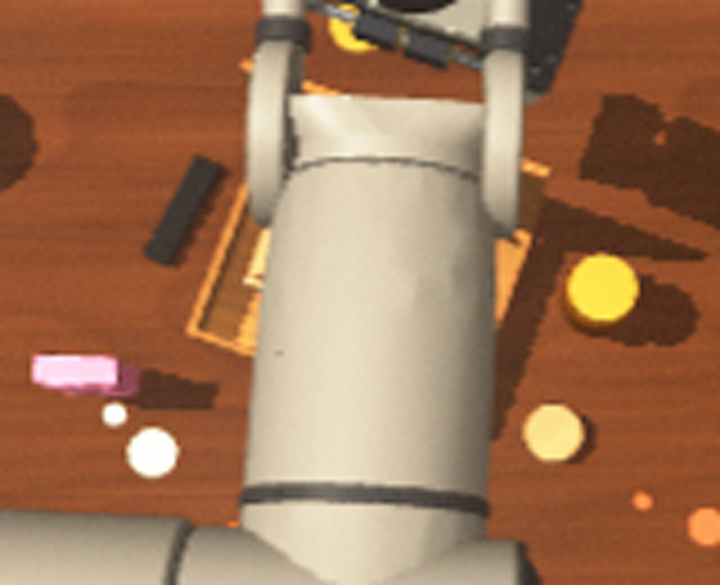

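The arm hides most of the box here. A light strip of the panel shows at crop (257,262), which is px (277,183). I'll check its height from depth in both views.

```bash
python3 - <<'E'
from h import *
a=-.3545;R=np.array([[np.cos(a),np.sin(a)],[-np.sin(a),np.cos(a)]])
im,d,P2=pts("scene")
for n,P in(("top",np.load("top1.npz")["P"]),("scene",P2)):
    B=(P[...,:2]-[.5256,.0932])@R.T
    Z=P[...,2]
    m=(B[...,0]>-.068)&(B[...,0]<.068)&(B[...,1]>.01)&(B[...,1]<.097)&(Z<.1)
    for lo,hi in((0,.015),(.015,.034),(.034,.1)):
        k=m&(Z>lo)&(Z<hi); 
        print(n,lo,k.sum(),*( (np.median(Z[k]).round(4),np.percentile(B[k],[2,98],axis=0).round(3).tolist()) if k.any() else ()))
print(P2[[200,215],[355,350]])
E
```

```text
top 0 115 0.0064 [[-0.067, 0.069], [0.015, 0.097]]
top 0.015 33 0.0254 [[-0.025, 0.075], [0.015, 0.087]]
top 0.034 0
scene 0 27 0.0055 [[-0.062, 0.011], [-0.047, 0.043]]
scene 0.015 0
scene 0.034 0
[[0.60319506 0.0265254  0.17890985]
 [0.59482231 0.01908078 0.09195225]]
```

The panel's face is at 0.0254, flat and inside the box. I'm at box x = 145 mm, behind the lid. Next I'll lower and push the lid to upright.

```bash
python3 -m handwheel '[0,0,-30,0,0,0,0,-30,0,0,0,0,-18,0,0,0,0,0,0,0,-11.2,4.1,0,0,0,-11.2,4.1,0,0,0,-11.2,4.2,0,0,0,-11.2,4.2,0,0,0]'; python3 -m handwheel '[0,0,0,0,0]'
```

```text
time: 5.35
tool_pos: [0.6177, 0.0605, 0.1874]
tool_rot: [3.14, 0.005, 2.784]
contact_force: [2.4, -1.5, 1.3]
opening: 0.0005
grip_force: 1.1
time: 5.45
tool_pos: [0.6168, 0.061, 0.1873]
tool_rot: [3.14, 0.003, 2.784]
contact_force: [-0.1, -0.2, 0.4]
opening: 0.0006
grip_force: 0.0
```

```bash
python3 -m handwheel '[-7.9,2.9,-1,0,0,-7.9,2.9,-1,0,0,-7.9,2.9,-1,0,0,-7.9,2.9,-1,0,0,-8.2,3,-3.5,0,0,-8.2,3,-3.5,0,0,-8.2,3,-3.5,0,0,-8.2,3,-3.5,0,0]'; python3 -m handwheel '[-7,2.6,-5.7,0,0,-7,2.6,-5.7,0,0,-7,2.6,-5.7,0,0,-7,2.6,-5.7,0,0,0,0,0,0,0]'; python3 - <<'E'
from h import *
z=pts("scene")[0];cv2.imwrite("pics/s3.png",cv2.resize(z[100:260,260:460],None,fx=3.7,fy=3.7,interpolation=cv2.INTER_CUBIC))
E
```

```text
time: 6.25
tool_pos: [0.552, 0.0836, 0.1661]
tool_rot: [-3.141, -0.001, 2.783]
contact_force: [2.1, -0.1, -0.2]
opening: 0.0006
grip_force: 0.9
time: 6.75
tool_pos: [0.5232, 0.0941, 0.1428]
tool_rot: [-3.141, -0.003, 2.783]
contact_force: [-0.3, -0.1, 0.1]
opening: 0.0008
grip_force: 0.0
```

View pics/s3.png

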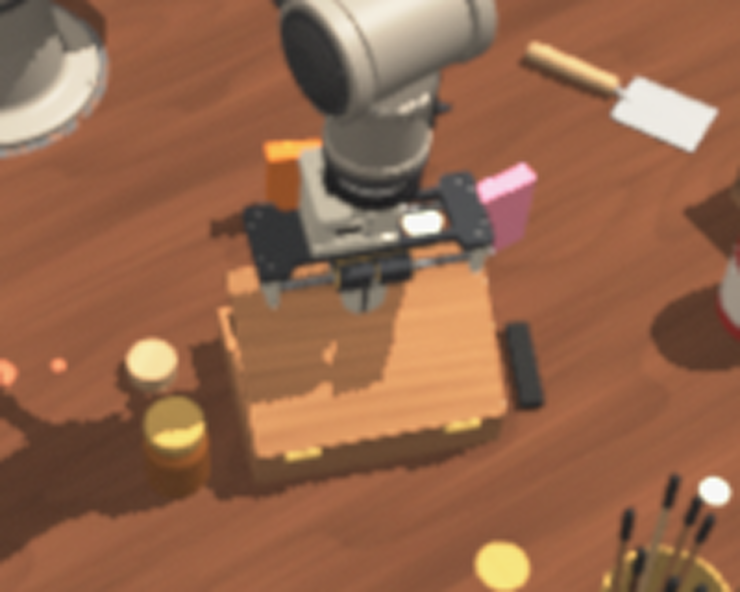

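The lid is well past upright, with the fingertips on its outer face at (365,300) and everything else in place. I'll continue the arc down to shut.

```bash
python3 -m handwheel '[-5,1.9,-7.6,0,0,-5,1.9,-7.6,0,0,-5,1.9,-7.6,0,0,-5,1.9,-7.6,0,0,-2.8,1,-7.6,0,0,-2.8,1,-7.6,0,0,-2.8,1,-7.6,0,0,0,0,0,0,0]'; python3 -m handwheel '[-1.3,0.5,-6,0,0,-1.3,0.5,-6,0,0,-1.3,0.5,-6,0,0,0,0,-4,0,0,0,0,-2,0,0,0,0,0,0,0,0,0,0,0,0]'
```

```text
time: 7.6
tool_pos: [0.4953, 0.1044, 0.0895]
tool_rot: [-3.141, -0.002, 2.783]
contact_force: [1.2, -0.3, 0.5]
opening: 0.0003
grip_force: 0.0
time: 8.3
tool_pos: [0.4922, 0.106, 0.0672]
tool_rot: [-3.142, -0.001, 2.783]
contact_force: [-2.3, 0.1, 7.4]
opening: 0.0002
grip_force: 3.9
```

```bash
python3 -m handwheel '[0,0,-1,0,0,0,0,-1,0,0,0,0,0,0,0,0,0,0,0,0,0,0,0,0,0]'; python3 -m handwheel '[0,0,20,0,0,0,0,45,0,0,0,0,45,0,0,-40,25,20,0,0,-40,25,0,0,0,-40,25,0,0,0,-30,40,0,0,0,-20,45,0,0,0]';  python3 -m handwheel '[-20,45,0,0,0,-20,45,0,0,0,-20,40,0,0,0,0,0,0,0,0,0,0,0,0,0]'; python3 - <<'E'
from h import *
im,d,P=pts("top")
cv2.imwrite("pics/t2.png",cv2.resize(im[125:255,220:380],None,fx=4.5,fy=4.5,interpolation=cv2.INTER_CUBIC))
a=-.3545;R=np.array([[np.cos(a),np.sin(a)],[-np.sin(a),np.cos(a)]])
B=(P[...,:2]-[.5256,.0932])@R.T;Z=P[...,2]
for x in(-.07,-.04,0,.04,.07):
    k=(abs(B[...,0]-x)<.008)&(abs(B[...,1])<.1);print(x,k.sum(),np.nanmedian(Z[k]).round(4))
for (u,v) in [(260,172),(354,189),(343,221)]: print(u,v,P[v,u].round(3))
E
```

```text
time: 8.8
tool_pos: [0.4922, 0.106, 0.067]
tool_rot: [3.141, 0.0, 2.783]
contact_force: [-7.7, -0.1, 25.5]
opening: 0.0005
grip_force: 12.6
time: 9.6
tool_pos: [0.3213, 0.2657, 0.1944]
tool_rot: [-3.141, -0.0, 2.782]
contact_force: [1.1, 1.0, 0.5]
opening: 0.0004
grip_force: 0.0
time: 10.1
tool_pos: [0.2626, 0.3956, 0.1938]
tool_rot: [-3.141, -0.0, 2.786]
contact_force: [0.1, -0.2, 0.1]
opening: 0.0003
grip_force: 0.0
-0.07 277 0.0538
-0.04 278 0.0544
0 275 0.0536
0.04 272 0.0539
0.07 270 0.0541
260 172 [0.588 0.236 0.011]
354 189 [ 0.515 -0.088  0.087]
343 221 [ 0.413 -0.054  0.023]
```

View pics/t2.png

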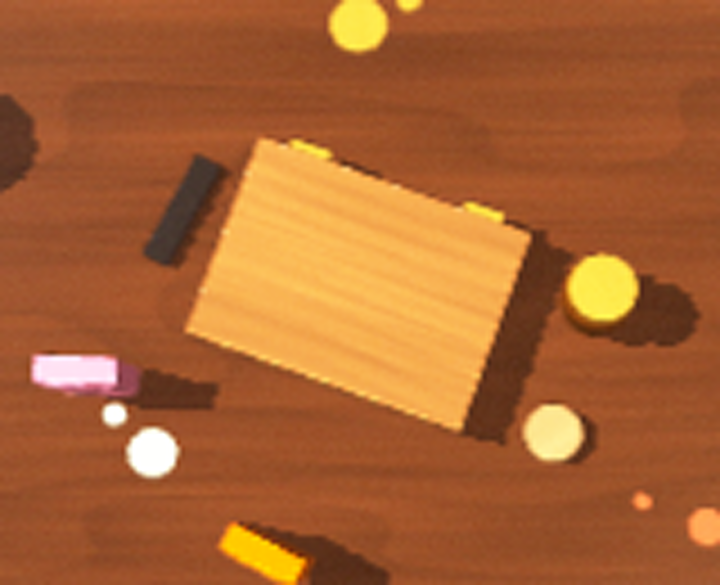

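The lid is flat at 53 to 54 mm from front edge to hinge, so it's shut. The ink stick (185,210), jar (602,290) and seal (553,432) haven't moved, and the robot is clear of everything.

```bash
python3 -c "
from cell import robot
print(robot.hand_in())"
```

```text
the job is handed in; nothing more can be done
None
```

The job is handed in: I pushed the panel over, and it measured flat in the box before the lid closed; the lid is shut level, and the ink stick, jar and seal beside the box haven't moved (no verdict came back).

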